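Size a round test piece in the taper gauge and lay it in its V-block

TASK

Take the next round test piece, the one at the orange end of the feed cradle, lay it in the open mouth of the taper gauge and slide it endways, straight along the slot, until it wedges between the two rails. See in which coloured marks its leading end has stopped, then draw it out and lay it in the V-block of that colour, well in the V and about midway along the block. Leave the other two pieces and the things standing around where they are.

Things in the scene. Friction and masses are not known exactly. Their poses are not given: they have to be found in the camera images.
- gauge: taper gauge fixed to the bench: aluminium plate 200 x 112 x 8 mm (local x -78 to +122 mm) with two converging steel rails. Origin: on the bench under the middle of the slot's mouth; x runs along the middle of the slot to its narrow end, z up. A piece slides on the plate's top, 8 mm up, and wedges where its leading end is as wide as the gap, or up to 8 mm further when pushed firmly
- rail_left: steel rail of the slot, left side (local +y), top 28.5 mm above the bench (20.5 mm above the plate), ground and slippery, with coloured marks on top. The gap between the two rails' faces is 46 mm at the mouth (local x = 0) and narrows by 1 mm every 6 mm to 27 mm at x = 112 mm. Origin and axes as the gauge's
- rail_right: steel rail of the slot, right side (local -y), top 28.5 mm above the bench (20.5 mm above the plate), ground and slippery, with coloured marks on top. The gap between the two rails' faces is 46 mm at the mouth (local x = 0) and narrows by 1 mm every 6 mm to 27 mm at x = 112 mm. Origin and axes as the gauge's
- gauge_bed (a point): lead-in bed before the slot's mouth: on the plate's top, 40 mm before the mouth, in line with the slot (x along it). Two low lips beside it, 66 mm long, 4 mm high, inner edges 26 mm and outer edges 36 mm apart, keep a piece laid there lengthwise from rolling off
- mark_yellow (a point): middle of the yellow marks, on the slot's centre line, at rail-top height: 52 mm past the mouth. The marks reach 9 mm to either side along the slot; a piece of diameter 38 mm wedges with its leading end about 4 mm before this point (light touch) to 4 mm past it (firm push)
- mark_green (a point): middle of the green marks, on the slot's centre line, at rail-top height: 70 mm past the mouth. The marks reach 9 mm to either side along the slot; a piece of diameter 35 mm wedges with its leading end about 4 mm before this point (light touch) to 4 mm past it (firm push)
- mark_red (a point): middle of the red marks, on the slot's centre line, at rail-top height: 88 mm past the mouth. The marks reach 9 mm to either side along the slot; a piece of diameter 32 mm wedges with its leading end about 4 mm before this point (light touch) to 4 mm past it (firm push)
- feed: feed cradle fixed to the bench: grey V-groove block 208 mm long (x), 48 mm wide, 26 mm high, bottom of the 90-degree V 10 mm up, parted by plates 36 mm high into three places at local x -68, 0, +68 mm. Origin: centre of its underside. A piece fills its place but for about 3 mm at each end, so its ends cannot be grasped there; its sides stand free above 26 mm
- feed_next (a point): the place at the orange end of the feed cradle (orange end plate and strips), where the next piece lies: 34 mm above the bench, within 2 mm of the axis of the piece
- piece_a: round blue anodised aluminium test piece, one of three that look alike: 60 mm long, diameter 32, 35 or 38 mm, unmarked (the gauge shall tell which), 100 to 230 g. The three lie in the feed cradle in any order, their axes along it. Origin at the middle of its axis, x along the axis
- piece_b: round blue anodised aluminium test piece, one of three that look alike: 60 mm long, diameter 32, 35 or 38 mm, unmarked (the gauge shall tell which), 100 to 230 g. The three lie in the feed cradle in any order, their axes along it. Origin at the middle of its axis, x along the axis
- piece_c: round blue anodised aluminium test piece, one of three that look alike: 60 mm long, diameter 32, 35 or 38 mm, unmarked (the gauge shall tell which), 100 to 230 g. The three lie in the feed cradle in any order, their axes along it. Origin at the middle of its axis, x along the axis
- block_red: V-block with red strips, fixed to the bench, 70 mm long (x), 48 mm wide (y), 26 mm high, ends open, for pieces that stop in the red marks. Origin: centre of its underside. A 90-degree V runs along x, its bottom 10 mm up, so the axis of a seated piece lies 32.6, 34.7 or 36.9 mm up for diameter 32, 35 or 38 mm
- block_green: V-block with green strips, fixed to the bench, 70 mm long (x), 48 mm wide (y), 26 mm high, ends open, for pieces that stop in the green marks. Origin: centre of its underside. A 90-degree V runs along x, its bottom 10 mm up, so the axis of a seated piece lies 32.6, 34.7 or 36.9 mm up for diameter 32, 35 or 38 mm
- block_yellow: V-block with yellow strips, fixed to the bench, 70 mm long (x), 48 mm wide (y), 26 mm high, ends open, for pieces that stop in the yellow marks. Origin: centre of its underside. A 90-degree V runs along x, its bottom 10 mm up, so the axis of a seated piece lies 32.6, 34.7 or 36.9 mm up for diameter 32, 35 or 38 mm
- vial: small clear reagent bottle with a white cap, 46 mm across, 71 mm high, standing; origin at the centre of its underside. Leave alone
- caliper_gauge: black dial thickness gauge lying flat, 68 x 113 x 18 mm; origin at the centre of its underside. Leave alone
- small_cup: small white open cup, 70 mm across, 41 mm high; origin at the centre of its underside. Leave alone
There are look-alikes about, which are no part of the job. What is shaped like the piece_a but brown is not meant. What is shaped like the block_red but brown or pink is not meant.

How it is judged:
On the way:
1. the test piece is wedged square in the taper slot: it presses on both rails (more than 1 N each), and its leading end is where a piece of its diameter must stop (6 mm short to 12 mm further) (((contact force between piece_a and rail_left above 1 N and contact force between piece_a and rail_right above 1 N and x of piece_a in the frame of gauge between 0.048 and 0.066 m and angle between the x axis of piece_a and the x axis of gauge, either way round below 0.08 rad and z of piece_a in the frame of gauge below 0.028 m) or (contact force between piece_b and rail_left above 1 N and contact force between piece_b and rail_right above 1 N and x of piece_b in the frame of gauge between 0.03 and 0.048 m and angle between the x axis of piece_b and the x axis of gauge, either way round below 0.08 rad and z of piece_b in the frame of gauge below 0.0295 m) or (contact force between piece_c and rail_left above 1 N and contact force between piece_c and rail_right above 1 N and x of piece_c in the frame of gauge between 0.012 and 0.03 m and angle between the x axis of piece_c and the x axis of gauge, either way round below 0.08 rad and z of piece_c in the frame of gauge below 0.031 m))), for 0.15 s.
At the end, for the whole second after the job is handed in: The piece from the feed's orange end (place now empty) rests in the V-block of its colour (diameter 32 red, 35 green, 38 yellow): axis within 3 mm of its seat in y and z and 0.08 rad of the V, middle within 15 mm of the block's; the other pieces within 15 mm of their start ((((x of piece_a in the frame of block_red between -0.015 and 0.015 m and y of piece_a in the frame of block_red between -0.003 and 0.003 m and z of piece_a in the frame of block_red between 0.02963 and 0.03563 m and angle between the x axis of piece_a and the x axis of block_red, either way round below 0.08 rad and linear speed of piece_a below 0.02 m/s) and distance of each of piece_b, piece_c from where it was at the start of the episode below 0.015 m) or ((x of piece_b in the frame of block_green between -0.015 and 0.015 m and y of piece_b in the frame of block_green between -0.003 and 0.003 m and z of piece_b in the frame of block_green between 0.03175 and 0.03775 m and angle between the x axis of piece_b and the x axis of block_green, either way round below 0.08 rad and linear speed of piece_b below 0.02 m/s) and distance of each of piece_a, piece_c from where it was at the start of the episode below 0.015 m) or ((x of piece_c in the frame of block_yellow between -0.015 and 0.015 m and y of piece_c in the frame of block_yellow between -0.003 and 0.003 m and z of piece_c in the frame of block_yellow between 0.03387 and 0.03987 m and angle between the x axis of piece_c and the x axis of block_yellow, either way round below 0.08 rad and linear speed of piece_c below 0.02 m/s) and distance of each of piece_a, piece_b from where it was at the start of the episode below 0.015 m)) and distance between each of piece_a, piece_b, piece_c and feed_next above 0.06 m); the robot touches nothing.
It fails at once if more than one test piece is taken or knocked away (two pieces moved more than 15 mm) (distance of each of piece_a, piece_b from where it was at the start of the episode above 0.015 m or distance of each of piece_a, piece_c from where it was at the start of the episode above 0.015 m or distance of each of piece_b, piece_c from where it was at the start of the episode above 0.015 m).
It fails at once if the small reagent bottle is pushed away (more than 15 mm) (distance of vial from where it was at the start of the episode above 0.015 m).
It fails at once if the dial thickness gauge is pushed away (more than 15 mm) (distance of caliper_gauge from where it was at the start of the episode above 0.015 m).
It fails at once if the small white cup is pushed away (more than 15 mm) (distance of small_cup from where it was at the start of the episode above 0.015 m).
It also fails if it takes over 67 s, if anything falls off the work surface, if the arm or the gripper's body presses on something with over 40 N, if the wrist force passes 120 N, or if a joint passes its speed limit or range.

ROBOT

A 6-joint arm with a two-finger parallel gripper is mounted at the origin on a cart in front of the work surface, level with it; the furniture and walls round the work are solid. World frame = base frame: x ahead of the robot, y to its left, z up, the work surface at z = 0. Lengths are in m, angles in rad, forces in N, time in s.
With the tool pointing down it reaches from about 0.35 to 0.775 m from the base axis. Payload 7.3 kg.
Tool frame: the origin (TCP) lies at the very end of the fingers, on their centre line; the grasp point (between the pads) lies 19 mm behind it; z points along the fingers, y is the line along which they close (so a half turn about z gives the same grasp; the last joint's range is limited). The gripper opens to 92 mm and grips with 3 to 60 N. Pads are 19 mm wide; open, the fingers measure 130 mm over their backs; the gripper's body (75 mm by 190 mm) begins 47 mm behind the grasp point.
Start: joints at [1.13, 0.342, 1.524, -0, 1.275, -0.146], TCP at [0.153, 0.502, 0.187] pointing down, gripper open.
Joint ranges: [-2.53, 2.53], [-0.77, 2.02], [0.04, 2.7], [-1, 4.14], [0.28, 2.66], [-3.11, 3.11]. Speed limits (rad/s): [2.57, 2.57, 3.14, 3.14, 3.14, 3.14].

INTERFACE

Orientations are given as [roll, pitch, yaw] about the fixed x, y, z axes, in that order (R = Rz(yaw) Ry(pitch) Rx(roll)).
In Python, from cell import robot gives the robot as it stands. The module is installed in compiled form; this text tells all that it offers.
- The arm moves only by the tool arm_command, never from a script. Its argument "moves" is a list of rows, each a list of 3 entries, a list of its own where there are three numbers: the shift along the tool's x, y, z in m, then the turn, a rotation vector about the tool's x, y, z in rad, then the finger opening in m, from 0 to 0.0918. In form: [[[dx, dy, dz], [ax, ay, az], claw], ...]. A call has exactly 5 rows; each row is the pose to reach, as a shift and turn from the pose commanded when the call began, along the tool's axes at that moment; what a row does not reach only later rows make up. A row lasts 1/10 s, in which the tool goes at most 50 mm and 8.59 degrees, less where a joint would pass 70% of its speed; a pose out of reach is approached as far as the arm can. A call with a gripper value outside its range is refused whole. The fingers move at their own pace and stop on an object; "squeeze" is the grip in N (left out, the last holds). Time passes only in rows, so rows that repeat a pose let the fingers close, or fill a call up. It gives the time, the measured TCP pose, the force, the opening and the grip force at its end, in the units of the state.
- robot.observe(): the state, without advancing time (a new reading comes with each control period).
- robot.read_camera(name): name is "side" or "top" or "wrist"; returns the picture (400x640x3 uint8, red, green, blue); there is no depth.
- robot.camera_model(name): a dict with "fx", "fy", "cx", "cy" (pixels), "R" (3x3) and "t" (3): a world point X has camera coordinates R X + t. Camera axes: x right, y down, z forward; pixel columns grow to the right and rows downward; lengths in m; the calibration is good to about 2 mm. The wrist camera is an equidistant fisheye: a pixel r from the principal point sees the ray r / f radians off the axis. A picture is of the moment at which its call begins: read the wrist's pose just before it. camera_model takes no time and is no camera call; for the wrist camera it gives the pose at the moment of the call.
- robot.hand_in(): hands the job in; it is judged then, once.
The state is a dict: "time": time; "qpos": joint angles; "qvel": joint speeds; "joint_efforts": joint torques, N m; "tool_pos": TCP position; "tool_rot": TCP orientation; "contact_force": force on the tool from outside, world axes, zero at the start; "torque": the same for the moment, N m; "opening": finger opening in m; "grip_force": force on a finger pad.
Only numpy, scipy, OpenCV 4.12 (cv2) and the standard library are available. Lean on these libraries where they do the work, as an engineer would, in place of code of your own. Each camera call takes 0.05 s, during which the arm holds its last target. There are 200 camera calls.

## Working session

There is one attempt and no reset: what is moved stays moved. The work goes in short steps, Python scripts to look and compute and a tool call to move; the robot and the scene stay as the last step left them, time stands still between calls to the robot, and variables do not carry over. Pictures are saved under pics/ and viewed, at most 10 in all, crops included, and the job is handed in when it is done.

Besides the shell and the picture viewer there is one more tool, called after "Call:" as name(argument=value, ...), one argument or row to a line, values as JSON. arm_command: Moves the arm, as the interface text tells. Its arguments: {"type":"object","properties":{"moves":{"type":"array"},"squeeze":{"type":"number"}},"required":["moves"]}

```bash
mkdir -p pics; python3 - <<'E'
from cell import robot
import cv2,numpy as np
for n in("top","side"):
    im=robot.read_camera(n); cv2.imwrite(f"pics/{n}0.png",im[:,:,::-1])
    m=robot.camera_model(n); print(n,m["fx"],m["fy"],m["cx"],m["cy"],np.round(m["R"],4).tolist(),np.round(m["t"],4).tolist())
s=robot.observe(); print(s)
E
```

```text
top 518.8152863823381 518.8152863823381 319.31881823921174 196.29958143710627 [[0.0271, -0.9996, 0.004], [-0.9936, -0.0274, -0.1097], [0.1098, -0.001, -0.994]] [-0.0468, 0.5643, 1.7298]
side 436.6407416462228 436.6407416462228 319.71526825675227 198.02204479306081 [[-0.9979, -0.0649, 0.0074], [-0.0477, 0.6462, -0.7617], [0.0447, -0.7604, -0.6479]] [0.5538, 0.1107, 1.3923]
{'time': 0.1, 'qpos': array([ 1.12998245e+00,  3.42650073e-01,  1.52493424e+00, -3.84375239e-05,
        1.27537246e+00, -1.46006666e-01]), 'qvel': array([-0.00063316,  0.00113921, -0.00100475,  0.00228791, -0.00099777,
        0.0002938 ]), 'joint_efforts': array([ 7.29347812e-04, -4.32004237e+01, -2.44698608e+01,  7.19218492e-02,
        5.24115062e-02, -2.19180288e-05]), 'tool_pos': array([0.15235689, 0.50197174, 0.18651158]), 'tool_rot': array([-3.14023770e+00, -1.62097626e-04,  2.84679655e+00]), 'contact_force': array([0.2077837 , 0.70632522, 0.14128083]), 'torque': array([0.04917728, 0.0561613 , 0.03072738]), 'grip_force': 0.0, 'opening': 0.0919460597615543}
```

View pics/top0.png

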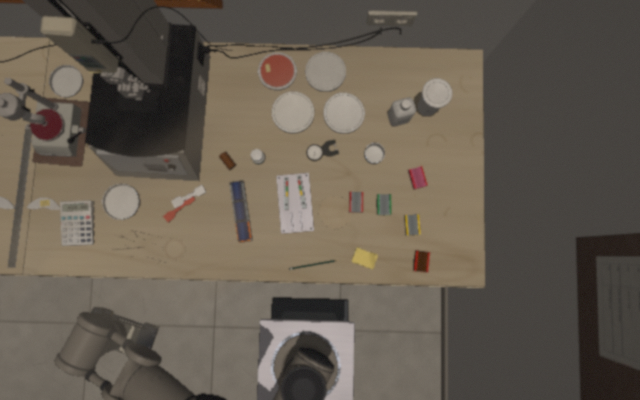

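View pics/side0.png

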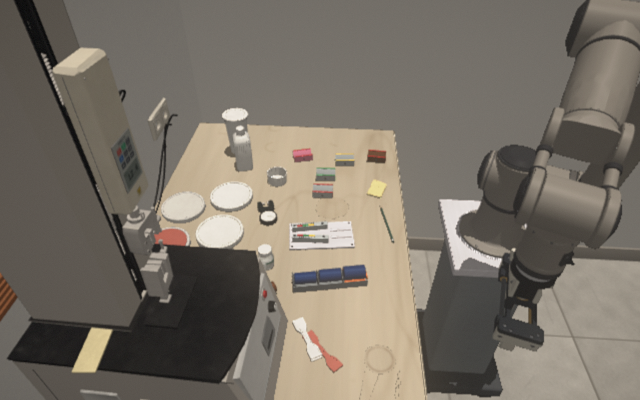

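Top view: feed at about (241,211), gauge at (295,203), red, green and yellow blocks at (356,202), (384,204) and (412,225). The orange end isn't resolved yet, so I'll zoom in and compute positions.

```bash
cat > h.py <<'E'
from cell import robot
import cv2,numpy as np
def ray(m,uv,fish=False):
    x=(uv[0]-m["cx"])/m["fx"]; y=(uv[1]-m["cy"])/m["fy"]
    if fish:
        r=np.hypot(x,y); d=np.array([x/r*np.sin(r),y/r*np.sin(r),np.cos(r)]) if r>1e-9 else np.array([0,0,1.])
    else: d=np.array([x,y,1.])
    R=np.array(m["R"]); return -R.T@np.array(m["t"]), R.T@d
def pt(m,uv,z,fish=False):
    c,d=ray(m,uv,fish); return c+d*(z-c[2])/d[2]
def proj(m,X,fish=False):
    p=np.array(m["R"])@np.array(X)+np.array(m["t"])
    if fish:
        r=np.hypot(p[0],p[1]); k=np.arctan2(r,p[2])/r
        return np.array([m["cx"]+m["fx"]*p[0]*k,m["cy"]+m["fy"]*p[1]*k])
    return np.array([m["cx"]+m["fx"]*p[0]/p[2],m["cy"]+m["fy"]*p[1]/p[2]])
E
python3 - <<'E'
from h import *
t=cv2.imread("pics/top0.png")[165:270,220:430]; s=cv2.imread("pics/side0.png")[145:300,250:400]
a=cv2.resize(t,None,fx=3.8,fy=3.8,interpolation=cv2.INTER_CUBIC); cv2.imwrite("pics/topz.png",a)
m=robot.camera_model("top")
for n,uv,z in[("feed",(241,211),.03),("feedtop",(235.5,181),.03),("feedbot",(247,241),.03),("gauge",(295,203),.01),("gl",(283,232),.01),("gr",(312,231),.01),("gtl",(278,176),.01),("red",(356,202),.026),("green",(384,204),.026),("yel",(412,225),.026),("vial",(257,157),.05)]: print(n,pt(m,uv,z).round(3))
w=robot.camera_model("wrist"); print({k:np.round(v,3) for k,v in w.items()})
im=robot.read_camera("wrist"); cv2.imwrite("pics/w0.png",im[:,:,::-1])
E
```

```text
feed [0.508 0.232 0.03 ]
feedtop [0.61  0.255 0.03 ]
feedbot [0.408 0.208 0.03 ]
gauge [0.542 0.051 0.01 ]
gl [0.442 0.089 0.01 ]
gr [ 0.448 -0.01   0.01 ]
gtl [0.634 0.113 0.01 ]
red [ 0.55  -0.157  0.026]
green [ 0.546 -0.252  0.026]
yel [ 0.477 -0.348  0.026]
vial [0.691 0.183 0.05 ]
{'fx': np.float64(309.707), 'fy': np.float64(309.707), 'cx': np.float64(314.456), 'cy': np.float64(198.476), 'R': array([[ 0.291,  0.957, -0.002],
       [ 0.919, -0.279,  0.278],
       [ 0.265, -0.082, -0.961]]), 't': array([-0.525, -0.035,  0.391])}
```

View pics/topz.png

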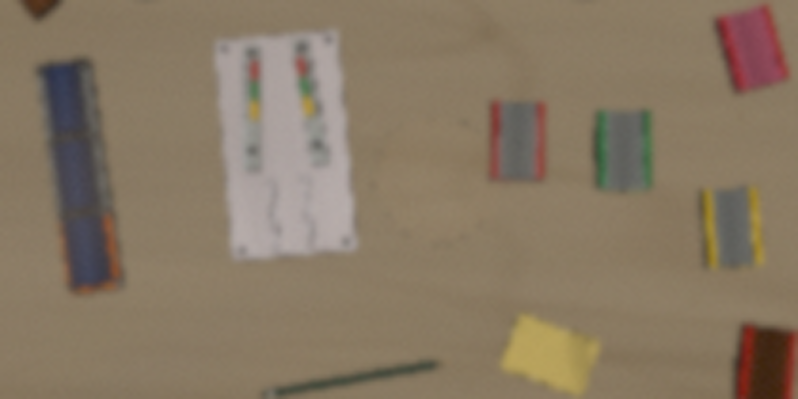

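View pics/w0.png

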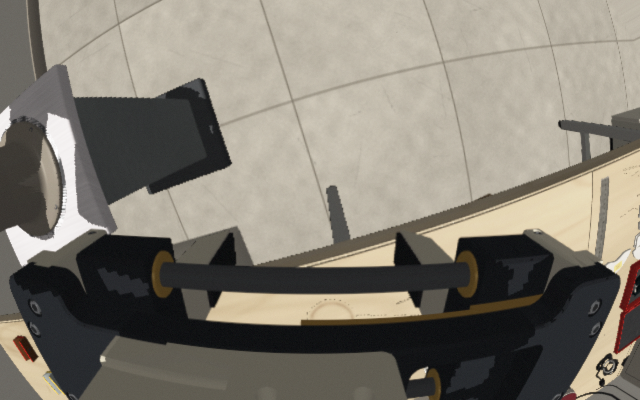

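Zoomed view: the feed's orange end is its near end, at about zoomed (92,270), and the slot narrows away from the robot. The wrist view shows the fingers in its lower half, with the camera on the tool +x side. I'll turn the tool so the camera is on the far side and move to in front of the gauge.

Call:
arm_command(
  moves=[
    [[-0.033,-0.029,-0.006],[0,0,0.14],0.09],
    [[-0.066,-0.058,-0.012],[0,0,0.28],0.09],
    [[-0.099,-0.087,-0.018],[0,0,0.42],0.09],
    [[-0.132,-0.116,-0.024],[0,0,0.56],0.09],
    [[-0.165,-0.145,-0.03],[0,0,0.7],0.09],
  ],
)

```text
time: 0.65
tool_pos: [0.2687, 0.3141, 0.2172]
tool_rot: [-3.142, 0.0, 2.142]
contact_force: [1.2, 0.8, 0.2]
opening: 0.0902
grip_force: 0.0
```

Call:
arm_command(
  moves=[
    [[-0.043,-0.001,-0.016],[0,0,0.14],0.09],
    [[-0.086,-0.002,-0.032],[0,0,0.28],0.09],
    [[-0.129,-0.003,-0.048],[0,0,0.42],0.09],
    [[-0.172,-0.005,-0.064],[0,0,0.56],0.09],
    [[-0.215,-0.006,-0.08],[0,0,0.7],0.09],
  ],
)

```text
time: 1.15
tool_pos: [0.3807, 0.1304, 0.2978]
tool_rot: [3.141, -0.0, 1.441]
contact_force: [0.7, 1.6, -0.2]
opening: 0.09
grip_force: 0.0
```

Call:
arm_command(
  moves=[
    [[0,0,0],[0,0,0.14],0.09],
    [[0,0,0],[0,0,0.28],0.09],
    [[0,0,0],[0,0,0.42],0.09],
    [[0,0,0],[0,0,0.56],0.09],
    [[0,0,0],[0,0,0.7],0.09],
  ],
)

```text
time: 1.65
tool_pos: [0.3802, 0.132, 0.2969]
tool_rot: [-3.141, 0.0, 0.741]
contact_force: [-0.3, -0.1, -0.0]
opening: 0.0901
grip_force: 0.0
```

Call:
arm_command(
  moves=[
    [[0,0,0],[0,0,0.14],0.09],
    [[0,0,0],[0,0,0.28],0.09],
    [[0,0,0],[0,0,0.42],0.09],
    [[0,0,0],[0,0,0.56],0.09],
    [[0,0,0],[0,0,0.64],0.09],
  ],
)

```text
time: 2.15
tool_pos: [0.3802, 0.1321, 0.2969]
tool_rot: [-3.142, 0.0, 0.102]
contact_force: [0.4, 0.1, -0.5]
opening: 0.0902
grip_force: 0.0
```

```bash
python3 - <<'E'
from h import *
s=robot.observe(); m=robot.camera_model("wrist"); im=robot.read_camera("wrist"); cv2.imwrite("pics/w1.png",im[:,:,::-1])
np.save("w1.npy",m,allow_pickle=True); print(s["tool_pos"],s["tool_rot"],s["qpos"].round(3))
E
```

```text
[0.38015915 0.13206382 0.29690665] [-3.14157471e+00  4.98074323e-04  1.01810384e-01] [0.143 0.04  1.604 0.    1.498 1.612]
```

View pics/w1.png

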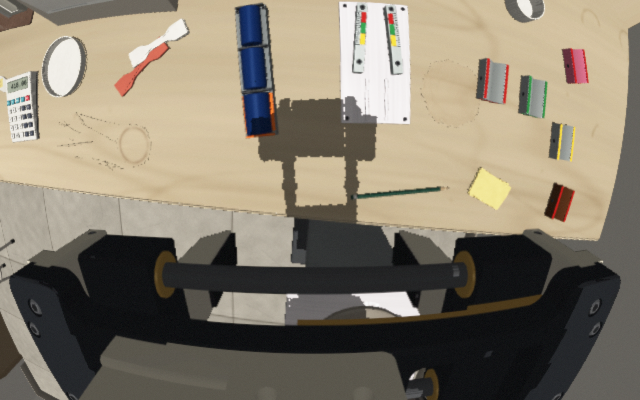

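Wrist view: feed at (255,70) with the orange end at (258,118); gauge plate at (340–410, 0–123); red, green and yellow blocks at (493,80), (534,95) and (563,140). Now I'll fit these by colour masks.

```bash
cat >> h.py <<'E'
def rect(m,im,mask_fn,box,z,minpix=8):
    x0,y0,x1,y1=box; hsv=cv2.cvtColor(im,cv2.COLOR_BGR2HSV).astype(int)
    M=mask_fn(hsv[...,0],hsv[...,1],hsv[...,2]); K=np.zeros_like(M); K[y0:y1,x0:x1]=M[y0:y1,x0:x1]
    n,l,st,_=cv2.connectedComponentsWithStats(K.astype(np.uint8))
    for i in range(1,n):
        if st[i,4]<minpix: K[l==i]=False
    P=[]
    for v,u in np.argwhere(K):
        for du in(-.4,.4):
            for dv in(-.4,.4): P.append(pt(m,(u+du,v+dv),z,True)[:2])
    P=np.array(P,np.float32); c,(w,h),a=cv2.minAreaRect(P)
    if w<h: w,h,a=h,w,a+90
    a=(a+90)%180-90   # long axis yaw in deg
    return np.round(c,4),round(w,4),round(h,4),round(np.radians(a),4),len(P)//4,P
E
python3 - <<'E'
from h import *
im=cv2.imread("pics/w1.png"); m=np.load("w1.npy",allow_pickle=True).item()
C=dict(red=((470,50,515,110),lambda h,s,v:((h<8)|(h>172))&(s>110)&(v>60)),green=((512,65,552,122),lambda h,s,v:(h>45)&(h<95)&(s>90)&(v>40)),
 yellow=((540,115,585,168),lambda h,s,v:(h>22)&(h<36)&(s>130)&(v>60)))
for k,(b,f) in C.items(): print(k,rect(m,im,f,b,.026)[:5])
print("orange",rect(m,im,lambda h,s,v:(h>4)&(h<18)&(s>170)&(v>80),(235,80,285,145),.026)[:5])
for z in(.03,.034,.04):print("blue",z,rect(m,im,lambda h,s,v:(h>100)&(h<130)&(s>120),(225,85,285,145),z)[:5])
print("plate",rect(m,im,lambda h,s,v:(s<45)&(v>150),(335,0,415,130),.008,50)[:5])
a=[]
for k,(b,f) in [("red",C["red"]),("green",C["green"]),("yellow",C["yellow"])]:
    g=rect(m,im,f,(345,0,410,75),.0285); print("mark",k,g[:5], "L",g[5][g[5][:,1]>g[0][1]].mean(0),"R",g[5][g[5][:,1]<g[0][1]].mean(0))
E
python3 - <<'E'
import cv2
im=cv2.imread("pics/w1.png")
cv2.imwrite("pics/w1z.png",cv2.resize(im[0:145,230:425],None,fx=4.1,fy=4.1,interpolation=cv2.INTER_CUBIC))
E
```

```text
red (array([ 0.5557, -0.1556]), 0.0708, 0.049, np.float64(-0.0108), 220)
green (array([ 0.55  , -0.2516]), 0.0691, 0.0487, np.float64(0.016), 157)
yellow (array([ 0.4828, -0.3489]), 0.0699, 0.0498, np.float64(0.0999), 135)
orange (array([0.437 , 0.2084]), 0.0773, 0.0351, np.float64(-0.3775), 159)
blue 0.03 (array([0.4528, 0.2266]), 0.0769, 0.0371, np.float64(0.185), 1026)
blue 0.034 (array([0.4528, 0.2259]), 0.0762, 0.0368, np.float64(0.185), 1026)
blue 0.04 (array([0.4528, 0.2247]), 0.0752, 0.0363, np.float64(0.185), 1026)
plate (array([0.548 , 0.0536]), 0.2016, 0.1149, np.float64(0.1184), 7115)
mark red (array([0.6138, 0.0612]), 0.051, 0.0181, np.float64(-1.4365), 95) L [0.61101097 0.08212589] R [0.6159913  0.04043971]
mark green (array([0.5966, 0.0588]), 0.0524, 0.018, np.float64(-1.4658), 87) L [0.5937832  0.08153859] R [0.5983155  0.03656578]
mark yellow (array([0.5788, 0.0572]), 0.0554, 0.0178, np.float64(-1.466), 94) L [0.575469   0.08056618] R [0.5810665  0.03348488]
```

View pics/w1z.png

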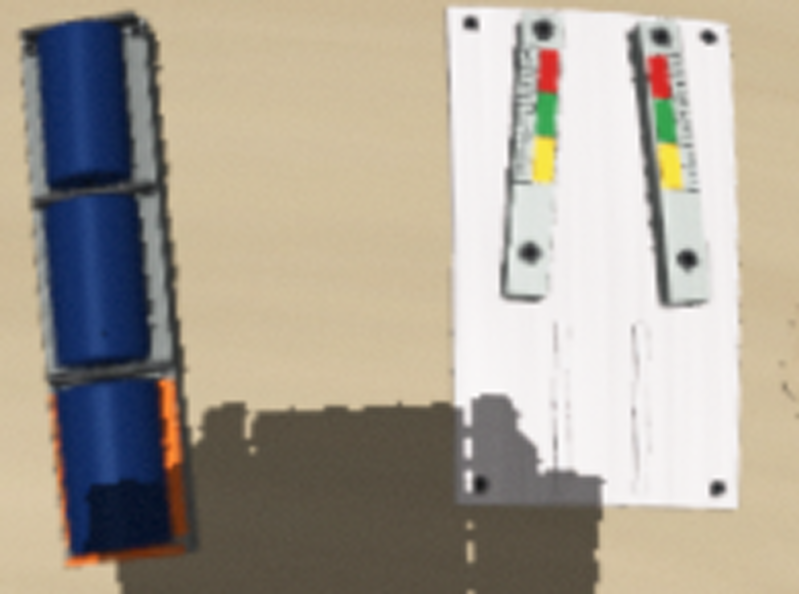

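Gauge and blocks fit their known sizes; the two gauge origin estimates agree within 1 mm: about (0.526, 0.051), yaw 0.117. Next, a closer look at the feed from above its axis.

Call:
arm_command(
  moves=[
    [[0,-0.03,0.03],[0,0,-0.02],0.09],
    [[0,-0.06,0.06],[0,0,-0.04],0.09],
    [[-0.001,-0.086,0.1],[0,0,-0.07],0.09],
    [[-0.001,-0.086,0.1],[0,0,-0.07],0.09],
    [[-0.001,-0.086,0.1],[0,0,-0.07],0.09],
  ],
)

```text
time: 2.7
tool_pos: [0.3698, 0.2176, 0.1969]
tool_rot: [3.141, 0.002, 0.179]
contact_force: [-0.2, 0.7, 1.0]
opening: 0.0897
grip_force: 0.0
```

```bash
python3 - <<'E'
from h import *
s=robot.observe(); m=robot.camera_model("wrist"); im=robot.read_camera("wrist"); cv2.imwrite("pics/w2.png",im[:,:,::-1])
np.save("w2.npy",m,allow_pickle=True); print(s["tool_pos"],s["tool_rot"])
a=pt(m,(314,198),.03,True); print(a, [proj(m,X,True).round() for X in([.41,.21,.03],[.47,.23,.03],[.61,.255,.03])])
cv2.imwrite("pics/w2z.png",cv2.resize(im[0:230,200:450,::-1],None,fx=2.6,fy=2.6,interpolation=cv2.INTER_CUBIC))
E
```

```text
[0.36980584 0.21755004 0.1968526 ] [3.14101937e+00 1.59253634e-03 1.79127880e-01]
[0.34072428 0.21312146 0.03      ] [array([327., 143.]), array([319.,  90.]), array([320., -22.])]
```

View pics/w2z.png

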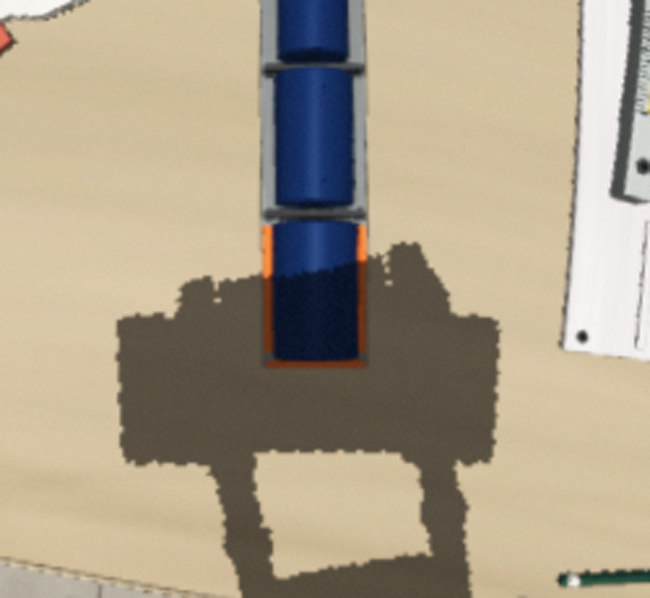

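The view is square along the feed: orange strips at zoomed (267) and (362), blue end edges at rows 220 and 360, divider at row 213.

```bash
python3 - <<'E'
from h import *
m=np.load("w2.npy",allow_pickle=True).item()
q=lambda u,v,z:pt(m,(200+(u+.5)/2.6-.5,(v+.5)/2.6-.5),z,True)[:2]
for n,u1,u2,v,z in[("block250",263,368,250,.026),("block340",264,368,340,.026),("block100",261,366,100,.026),("blue250",272,360,250,.034),("blue340",272,360,340,.034),("mid",274,354,130,.034)]:
    a,b=q(u1,v,z),q(u2,v,z); print(n,((a+b)/2).round(4),np.linalg.norm(a-b).round(4))
print("ends",q(315,220,.045).round(4),q(315,361,.045).round(4),"endplate outer",q(315,367,.036).round(4),"div",q(315,209,.036).round(4),q(315,217,.036).round(4), "div2",q(315,68,.036))
E
```

```text
block250 [0.4635 0.2268] 0.0473
block340 [0.4229 0.2192] 0.0473
block100 [0.5325 0.2402] 0.0473
blue250 [0.463  0.2267] 0.0388
blue340 [0.4233 0.2195] 0.0392
mid [0.5167 0.2373] 0.0352
ends [0.4751 0.2296] [0.4148 0.2186] endplate outer [0.4114 0.2178] div [0.4808 0.2305] [0.4772 0.2298] div2 [0.54496151 0.24198608]
```

```bash
cat >> h.py <<'E'
from scipy.spatial.transform import Rotation as Ro
def go(p,yaw,fr=None):
    s=robot.observe(); R0=Ro.from_euler("xyz",s["tool_rot"]); T=Ro.from_euler("xyz",[np.pi,0,yaw])
    print("pos",s["tool_pos"].round(4),"rot",s["tool_rot"].round(3),"F",s["contact_force"].round(1),"t",s["time"],"-> shift",R0.inv().apply(np.array(p)-s["tool_pos"]).round(4),"turn",(R0.inv()*T).as_rotvec().round(4))
G0=np.array([.5265,.0510]); GY=.117
def gp(x,y,z): c,s=np.cos(GY),np.sin(GY); return [G0[0]+c*x-s*y,G0[1]+s*x+c*y,z]
E
python3 -c "
from h import *
go([.4455,.2237,.09],.189); go([.4455,.2237,.029],.189)"
```

```text
pos [0.3707 0.2174 0.1979] rot [ 3.141e+00 -1.000e-03  1.780e-01] F [ 0.3 -0.   0.1] t 2.75 -> shift [0.0746 0.007  0.108 ] turn [ 0.0001 -0.001  -0.0112]
pos [0.3707 0.2174 0.1979] rot [ 3.141e+00 -1.000e-03  1.780e-01] F [ 0.3 -0.   0.1] t 2.75 -> shift [0.0745 0.007  0.169 ] turn [ 0.0001 -0.001  -0.0112]
```

Call:
arm_command(
  moves=[
    [[0.025,0.002,0.03],[0,0,-0.005],0.09],
    [[0.05,0.004,0.06],[0,0,-0.011],0.09],
    [[0.0745,0.007,0.09],[0,0,-0.011],0.09],
    [[0.0745,0.007,0.108],[0,0,-0.011],0.09],
    [[0.0745,0.007,0.108],[0,0,-0.011],0.09],
  ],
)

```text
time: 3.25
tool_pos: [0.4449, 0.2224, 0.0882]
tool_rot: [3.141, 0.003, 0.186]
contact_force: [0.6, -0.7, -0.3]
opening: 0.0898
grip_force: 0.0
```

```bash
python3 -c "
from h import *
go([.4455,.2237,.029],.189)"
```

```text
pos [0.4449 0.2224 0.0882] rot [3.141e+00 3.000e-03 1.860e-01] F [ 0.6 -0.7 -0.3] t 3.25 -> shift [ 0.001  -0.0012  0.0592] turn [ 0.0005  0.0026 -0.0028]
```

Call:
arm_command(
  moves=[
    [[0.001,-0.001,0.025],[0,0,-0.003],0.09],
    [[0.001,-0.001,0.045],[0,0,-0.003],0.09],
    [[0.001,-0.001,0.056],[0,0,-0.003],0.09],
    [[0.001,-0.001,0.059],[0,0,-0.003],0.09],
    [[0.001,-0.001,0.059],[0,0,-0.003],0.09],
  ],
  squeeze=25,
)

```text
time: 3.75
tool_pos: [0.4463, 0.2249, 0.0312]
tool_rot: [-3.141, -0.002, 0.191]
contact_force: [-0.1, 1.1, 0.7]
opening: 0.09
grip_force: 0.0
```

Call:
arm_command(
  moves=[
    [[0,0,0],[0,0,0],0.05],
    [[0,0,0],[0,0,0],0.03],
    [[0,0,0],[0,0,0],0.02],
    [[0,0,0],[0,0,0],0.02],
    [[0,0,0],[0,0,0],0.02],
  ],
  squeeze=25,
)

```text
time: 4.25
tool_pos: [0.4456, 0.225, 0.0303]
tool_rot: [-3.141, -0.0, 0.191]
contact_force: [0.2, 0.1, -0.2]
opening: 0.0545
grip_force: 0.0
```

Call:
arm_command(
  moves=[
    [[0,0,0],[0,0,0],0.02],
    [[0,0,0],[0,0,0],0.02],
    [[0,0,0],[0,0,0],0.02],
    [[0,0,0],[0,0,0],0.02],
    [[0,0,0],[0,0,0],0.02],
  ],
)

```text
time: 4.75
tool_pos: [0.4456, 0.2249, 0.0301]
tool_rot: [-3.142, -0.0, 0.191]
contact_force: [0.5, -0.0, 0.6]
opening: 0.0205
grip_force: 0.0
```

The fingers closed to 20 mm with no grip force, so something is off. I'll look.

```bash
python3 - <<'E'
from h import *
s=robot.observe(); print(s["opening"],s["grip_force"],s["tool_pos"])
a=robot.read_camera("side")[230:310,270:390,::-1]; b=robot.read_camera("wrist")[0:400,120:520,::-1]
cv2.imwrite("pics/v1.png",np.hstack([cv2.resize(a,(450,300),interpolation=cv2.INTER_CUBIC),cv2.resize(b,(300,300))]))
E
```

```text
0.020473394076718547 0.0 [0.44556025 0.22490701 0.03011441]
```

View pics/v1.png

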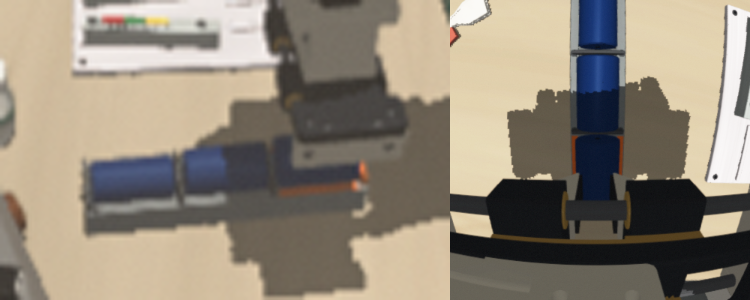

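The picture shows the piece still in its place between the fingers. I'll close further and see whether the reading stops.

Call:
arm_command(
  moves=[
    [[0,0,0],[0,0,0],0.0],
    [[0,0,0],[0,0,0],0.0],
    [[0,0,0],[0,0,0],0.0],
    [[0,0,0],[0,0,0],0.0],
    [[0,0,0],[0,0,0],0.0],
  ],
  squeeze=25,
)

```text
time: 5.35
tool_pos: [0.4456, 0.2249, 0.0301]
tool_rot: [-3.142, -0.0, 0.191]
contact_force: [0.7, -0.8, -0.7]
opening: 0.0004
grip_force: 0.0
```

```bash
python3 - <<'E'
from h import *
s=robot.observe(); print(s["opening"],s["grip_force"],s["tool_pos"])
m=robot.camera_model("wrist")
im=robot.read_camera("wrist"); cv2.imwrite("pics/v2.png",cv2.resize(im[150:300,210:420,::-1],None,fx=3.8,fy=3.8,interpolation=cv2.INTER_CUBIC))
R=Ro.from_euler("xyz",s["tool_rot"])
for y in(-.019,0,.019):
  for z in(0,-.026): print(y,z,((proj(m,s["tool_pos"]+R.apply([0,y,z]),True)-[210,150])*3.8).round())
E
```

```text
0.00042766794249566285 0.0 [0.44555633 0.22491951 0.03014881]
-0.019 0 [294. 281.]
-0.019 -0.026 [280. 338.]
0 0 [400. 281.]
0 -0.026 [400. 339.]
0.019 0 [505. 281.]
0.019 -0.026 [520. 338.]
```

View pics/v2.png

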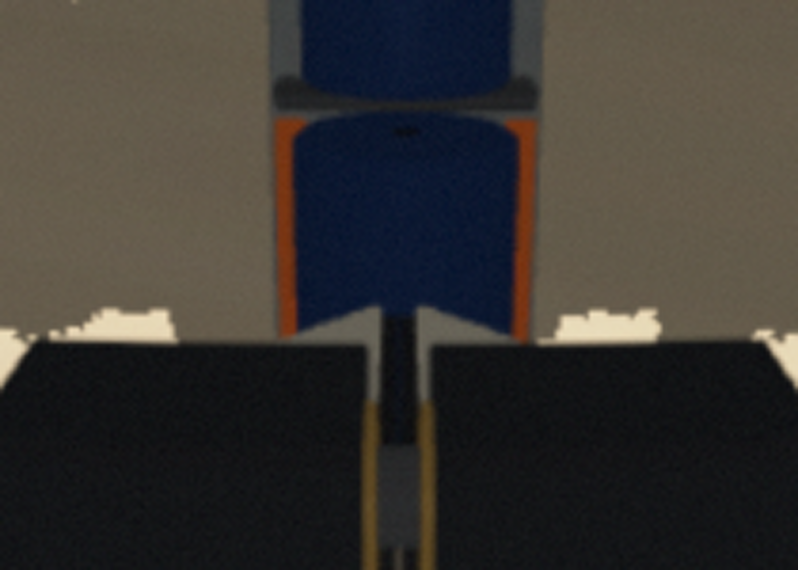

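The view shows the fingers nearly closed with their ends above the blue piece (crop (400,305)), and the piece undisturbed in its place (295–518, 115). The fingertips must be above the piece. I'll check the arm height against the image scale.

```bash
python3 - <<'E'
from h import *
m=robot.camera_model("wrist"); s=robot.observe()
c,sn=np.cos(.189),np.sin(.189)
P=lambda x,y,z:((proj(m,[.4455+c*x-sn*y,.2237+sn*x+c*y,z],True)-[210,150])*3.8).round()
print("strip x=31",P(31e-3,.024,.026),P(31e-3,-.024,.026)," x=0",P(0,.024,.026),P(0,-.024,.026))
print("piece end",P(.03,0,.056),P(.03,0.019,.037),"divider top",P(.034,.024,.036),P(.034,-.024,.036))
R=Ro.from_euler("xyz",s["tool_rot"])
for z in(0,-.01,-.02,-.03,-.04,-.05): print(z,[((proj(m,s["tool_pos"]+R.apply([x,0.0,z]),True)-[210,150])*3.8).round() for x in(0,.0095,.0125)])
print("cam",-np.array(m["R"]).T@m["t"], R.inv().apply(-np.array(m["R"]).T@m["t"]-s["tool_pos"]))
for z in np.arange(0,.1,.02):
    m2=dict(m); C=-np.array(m["R"]).T@m["t"]+[0,0,z]; m2["t"]=-np.array(m["R"])@C
    a=proj(m2,[.4455+c*.031-sn*.024,.2237+sn*.031+c*.024,.026],True);b=proj(m2,[.4455+c*.031+sn*.024,.2237+sn*.031-c*.024,.026],True); print(z,(b-a)*3.8)
E
```

```text
strip x=31 [270. 108.] [543. 109.]  x=0 [275. 274.] [537. 274.]
piece end [408. 157.] [293. 128.] divider top [263. 103.] [551. 104.]
0 [array([400., 281.]), array([400., 231.]), array([400., 214.])]
-0.01 [array([400., 302.]), array([400., 249.]), array([400., 232.])]
-0.02 [array([400., 324.]), array([400., 270.]), array([400., 252.])]
-0.03 [array([400., 349.]), array([400., 292.]), array([400., 274.])]
-0.04 [array([401., 377.]), array([401., 317.]), array([401., 298.])]
-0.05 [array([401., 407.]), array([401., 345.]), array([401., 325.])]
cam [0.51859155 0.23963066 0.22751745] [ 0.07451207 -0.00062315 -0.19736728]
0.0 [272.87486196   0.33440343]
0.02 [249.51228811   0.32537608]
0.04 [229.78102429   0.31125208]
0.06 [212.9058329    0.29515399]
0.08 [198.31496685   0.27869281]
```

Scale and position of the feed agree with the arm pose, but the finger ends look about 35 mm short of the stated TCP. I'll measure that by touching the bare bench gently with closed fingers, in front of the gauge.

Call:
arm_command(
  moves=[
    [[0,0,-0.03],[0,0,0],0.0],
    [[-0.03,0.03,-0.04],[0,0,0],0.0],
    [[-0.06,0.06,-0.04],[0,0,0],0.0],
    [[-0.09,0.09,-0.04],[0,0,0],0.0],
    [[-0.096,0.098,-0.04],[0,0,0],0.0],
  ],
)

```text
time: 5.9
tool_pos: [0.3667, 0.1085, 0.07]
tool_rot: [3.142, 0.003, 0.189]
contact_force: [-0.2, -0.3, 0.8]
opening: 0.0003
grip_force: 0.0
```

Call:
arm_command(
  moves=[
    [[0,0,0.01],[0,0,0],0.0],
    [[0,0,0.025],[0,0,0],0.0],
    [[0,0,0.04],[0,0,0],0.0],
    [[0,0,0.045],[0,0,0],0.0],
    [[0,0,0.05],[0,0,0],0.0],
  ],
)

```text
time: 6.4
tool_pos: [0.3703, 0.1107, 0.0199]
tool_rot: [-3.141, -0.0, 0.191]
contact_force: [0.9, 0.8, -0.3]
opening: 0.0005
grip_force: 0.0
```

Call:
arm_command(
  moves=[
    [[0,0,0.005],[0,0,0],0.0],
    [[0,0,0.01],[0,0,0],0.0],
    [[0,0,0.014],[0,0,0],0.0],
    [[0,0,0.018],[0,0,0],0.0],
    [[0,0,0.02],[0,0,0],0.0],
  ],
)

```text
time: 6.9
tool_pos: [0.3698, 0.1105, -0.0002]
tool_rot: [-3.141, 0.0, 0.191]
contact_force: [0.3, -0.5, -0.3]
opening: 0.0003
grip_force: 0.0
```

No contact at z = 0, so the real tips are higher than stated. I'll go on down in small steps.

Call:
arm_command(
  moves=[
    [[0,0,0.003],[0,0,0],0.0],
    [[0,0,0.006],[0,0,0],0.0],
    [[0,0,0.009],[0,0,0],0.0],
    [[0,0,0.012],[0,0,0],0.0],
    [[0,0,0.015],[0,0,0],0.0],
  ],
)

```text
time: 7.4
tool_pos: [0.3699, 0.1105, -0.0151]
tool_rot: [-3.142, -0.0, 0.191]
contact_force: [-0.6, 0.9, 0.2]
opening: 0.0002
grip_force: 0.0
```

Call:
arm_command(
  moves=[
    [[0,0,0.002],[0,0,0],0.0],
    [[0,0,0.004],[0,0,0],0.0],
    [[0,0,0.006],[0,0,0],0.0],
    [[0,0,0.008],[0,0,0],0.0],
    [[0,0,0.01],[0,0,0],0.0],
  ],
)

```text
time: 7.9
tool_pos: [0.37, 0.1105, -0.025]
tool_rot: [-3.142, -0.0, 0.191]
contact_force: [-0.8, -0.3, -0.4]
opening: 0.0001
grip_force: 0.0
```

Call:
arm_command(
  moves=[
    [[0,0,0.001],[0,0,0],0.0],
    [[0,0,0.002],[0,0,0],0.0],
    [[0,0,0.003],[0,0,0],0.0],
    [[0,0,0.004],[0,0,0],0.0],
    [[0,0,0.005],[0,0,0],0.0],
  ],
)

```text
time: 8.4
tool_pos: [0.3699, 0.1105, -0.0299]
tool_rot: [-3.142, -0.0, 0.191]
contact_force: [-0.2, 0.1, -0.4]
opening: 0.0003
grip_force: 0.0
```

Call:
arm_command(
  moves=[
    [[0,0,0.001],[0,0,0],0.0],
    [[0,0,0.002],[0,0,0],0.0],
    [[0,0,0.003],[0,0,0],0.0],
    [[0,0,0.004],[0,0,0],0.0],
    [[0,0,0.005],[0,0,0],0.0],
  ],
)

```text
time: 8.9
tool_pos: [0.3699, 0.1105, -0.035]
tool_rot: [-3.142, -0.0, 0.191]
contact_force: [0.1, 0.7, 0.4]
opening: -0.0001
grip_force: 0.0
```

Call:
arm_command(
  moves=[
    [[0,0,0.0005],[0,0,0],0.0],
    [[0,0,0.001],[0,0,0],0.0],
    [[0,0,0.0015],[0,0,0],0.0],
    [[0,0,0.002],[0,0,0],0.0],
    [[0,0,0.0025],[0,0,0],0.0],
  ],
)

```text
time: 9.4
tool_pos: [0.3699, 0.1105, -0.0374]
tool_rot: [-3.142, -0.0, 0.191]
contact_force: [0.7, -0.3, -0.2]
opening: 0.0005
grip_force: 0.0
```

```bash
python3 - <<'E'
from h import *
m=np.load("w1.npy",allow_pickle=True).item()
for uv in[(320,215),(200,200),(440,225)]: print(pt(m,uv,0,True).round(3))
m=robot.camera_model("wrist"); im=robot.read_camera("wrist"); cv2.imwrite("pics/v3.png",im[:,:,::-1]); s=robot.observe(); print({k:np.round(v,3) for k,v in s.items()})
np.save("w3.npy",m,allow_pickle=True)
# gauge plate corner seen now?
g=rect(m,im[:,:,::-1].copy(),lambda h,s,v:(s<45)&(v>150),(320,0,640,225),.008,50); print(g[:5])
for x,y in((-.078,.056),(-.078,-.056)): print(proj(m,gp(x,y,.008),True))
E
```

```text
[0.285 0.113 0.   ]
[0.29  0.324 0.   ]
[ 0.287 -0.106  0.   ]
{'time': np.float64(9.45), 'qpos': array([0.091, 0.474, 2.15 , 0.   , 0.517, 1.471]), 'qvel': array([-0.001, -0.002, -0.   ,  0.001,  0.003,  0.   ]), 'joint_efforts': array([ 2.8000e-02, -3.6007e+01, -1.0431e+01,  2.3000e-02, -7.4000e-02,
       -0.0000e+00]), 'tool_pos': array([ 0.37 ,  0.11 , -0.037]), 'tool_rot': array([-3.142,  0.   ,  0.191]), 'contact_force': array([ 0.492, -0.401, -0.059]), 'torque': array([-0.033,  0.177, -0.009]), 'grip_force': np.float64(0.0), 'opening': np.float64(0.001)}
(array([0.4973, 0.0474]), 0.114, 0.0997, np.float64(-1.4532), 23385)
[369.3660693  124.47271722]
[543.92610886 151.26245127]
```

The camera scale still matches the plate width, so the arm pose is right and only the finger ends differ. Continuing down gently.

Call:
arm_command(
  moves=[
    [[0,0,0.001],[0,0,0],0.0],
    [[0,0,0.002],[0,0,0],0.0],
    [[0,0,0.003],[0,0,0],0.0],
    [[0,0,0.0035],[0,0,0],0.0],
    [[0,0,0.004],[0,0,0],0.0],
  ],
)

```text
time: 9.95
tool_pos: [0.37, 0.1105, -0.0397]
tool_rot: [3.141, -0.001, 0.191]
contact_force: [-8.6, -2.3, 44.7]
opening: 0.0005
grip_force: 21.9
```

Contact at reported z ≈ −0.039: the true tips are 39 mm behind the reported TCP. From here tip height = reported z + 0.039. Going back up and to the feed, open.

Call:
arm_command(
  moves=[
    [[0,0,-0.05],[0,0,0],0.0],
    [[0,0,-0.1],[0,0,0],0.09],
    [[0.033,-0.033,-0.1],[0,0,0],0.09],
    [[0.066,-0.066,-0.1],[0,0,0],0.09],
    [[0.0955,-0.097,-0.1],[0,0,0],0.09],
  ],
)

```text
time: 10.45
tool_pos: [0.4468, 0.2255, 0.0598]
tool_rot: [-3.141, -0.003, 0.19]
contact_force: [0.4, -1.5, -0.5]
opening: 0.0276
grip_force: 0.0
```

Call:
arm_command(
  moves=[
    [[0,0,0],[0,0,0],0.09],
    [[0,0,0],[0,0,0],0.09],
    [[0,0,0],[0,0,0],0.09],
    [[0,0,0],[0,0,0],0.09],
    [[0,0,0],[0,0,0],0.09],
  ],
)

```text
time: 10.95
tool_pos: [0.4449, 0.2231, 0.0587]
tool_rot: [3.142, 0.0, 0.19]
contact_force: [0.0, -0.3, -0.2]
opening: 0.0681
grip_force: 0.0
```

```bash
python3 -c "
from h import *
go([.4455,.2237,-.010],.189); print(robot.observe()['opening'])"
```

```text
pos [0.4449 0.2231 0.0587] rot [3.142 0.    0.19 ] F [ 0.  -0.3 -0.2] t 10.95 -> shift [ 0.0007 -0.0005  0.0687] turn [0.     0.0003 0.0007]
0.06813350287884541
```

Call:
arm_command(
  moves=[
    [[0.0005,0,0.015],[0,0,0],0.09],
    [[0.0005,0,0.03],[0,0,0],0.09],
    [[0.0005,0,0.045],[0,0,0],0.09],
    [[0.0005,0,0.06],[0,0,0],0.09],
    [[0.0005,0,0.068],[0,0,0],0.08],
  ],
)

```text
time: 11.45
tool_pos: [0.4451, 0.2232, -0.0103]
tool_rot: [3.141, 0.001, 0.19]
contact_force: [0.1, -1.1, -0.3]
opening: 0.0859
grip_force: 0.0
```

Call:
arm_command(
  moves=[
    [[0,0,0],[0,0,0],0.06],
    [[0,0,0],[0,0,0],0.02],
    [[0,0,0],[0,0,0],0.02],
    [[0,0,0],[0,0,0],0.02],
    [[0,0,0],[0,0,0],0.02],
  ],
  squeeze=25,
)

```text
time: 11.95
tool_pos: [0.4461, 0.224, -0.0089]
tool_rot: [-3.141, -0.001, 0.191]
contact_force: [0.4, -0.7, -0.3]
opening: 0.0465
grip_force: 0.0
```

Call:
arm_command(
  moves=[
    [[0,0,0],[0,0,0],0.02],
    [[0,0,0],[0,0,0],0.02],
    [[0,0,0],[0,0,0],0.02],
    [[0,0,0],[0,0,0],0.02],
    [[0,0,0],[0,0,0],0.02],
  ],
)

```text
time: 12.45
tool_pos: [0.4459, 0.2239, -0.0091]
tool_rot: [-3.142, -0.0, 0.191]
contact_force: [-0.7, -1.5, 4.9]
opening: 0.0373
grip_force: 25.0
```

Gripped: opening 37.3 mm at 25 N, which suggests the 38 mm piece. Lift.

Call:
arm_command(
  moves=[
    [[0,0,-0.01],[0,0,0],0.02],
    [[0,0,-0.025],[0,0,0],0.02],
    [[0,0,-0.045],[0,0,0],0.02],
    [[0,0,-0.06],[0,0,0],0.02],
    [[0,0,-0.065],[0,0,0],0.02],
  ],
)

```text
time: 12.95
tool_pos: [0.4464, 0.2243, 0.0572]
tool_rot: [-3.141, -0.002, 0.191]
contact_force: [0.4, -0.3, -1.9]
opening: 0.0376
grip_force: 25.0
```

```bash
python3 -c "
from h import *
go(gp(-.040,0,.055),.117);go(gp(-.040,0,-.018),.117); print(robot.observe()['opening'])"
```

```text
pos [0.4464 0.2243 0.0572] rot [-3.141e+00 -2.000e-03  1.910e-01] F [ 0.4 -0.3 -1.9] t 12.95 -> shift [0.0059 0.1824 0.0021] turn [-0.0006 -0.0023  0.0738]
pos [0.4464 0.2243 0.0572] rot [-3.141e+00 -2.000e-03  1.910e-01] F [ 0.4 -0.3 -1.9] t 12.95 -> shift [0.0057 0.1824 0.0751] turn [-0.0006 -0.0023  0.0738]
0.0376248506711306
```

Call:
arm_command(
  moves=[
    [[0.001,0.04,0.001],[0,0,0.02],0.02],
    [[0.002,0.08,0.001],[0,0,0.04],0.02],
    [[0.004,0.12,0.001],[0,0,0.06],0.02],
    [[0.006,0.16,0.001],[0,0,0.074],0.02],
    [[0.006,0.182,0.001],[0,0,0.074],0.02],
  ],
)

```text
time: 13.45
tool_pos: [0.4864, 0.0438, 0.0542]
tool_rot: [3.141, 0.0, 0.115]
contact_force: [-0.4, 0.7, -2.6]
opening: 0.0375
grip_force: 25.0
```

Call:
arm_command(
  moves=[
    [[0,0,0],[0,0,0],0.02],
    [[0,0,0],[0,0,0],0.02],
    [[0,0,0.02],[0,0,0],0.02],
    [[0,0,0.03],[0,0,0],0.02],
    [[0,0,0.03],[0,0,0],0.02],
  ],
)

```text
time: 13.95
tool_pos: [0.4844, 0.0474, 0.0232]
tool_rot: [-3.141, 0.004, 0.118]
contact_force: [0.1, 0.2, -2.6]
opening: 0.0371
grip_force: 25.0
```

```bash
python3 - <<'E'
from h import *
go(gp(-.040,0,-.018),.117)
m=robot.camera_model("wrist"); im=robot.read_camera("wrist")[:,:,::-1].copy(); cv2.imwrite("pics/w4.png",im)
hsv=lambda h0,h1,s0:lambda h,s,v:(h>=h0)&(h<=h1)&(s>s0)&(v>60)
O=[]
for k,f,x in(("yellow",hsv(22,36,130),.052),("green",hsv(45,95,90),.070),("red",lambda h,s,v:((h<8)|(h>172))&(s>110)&(v>60),.088)):
    u=proj(m,gp(x,0,.0285),True); b=[max(0,int(u[0]-70)),max(0,int(u[1]-35)),int(u[0]+70),max(1,int(u[1]+35))]
    try:
        g=rect(m,im,f,b,.0285); P=g[5]; y0=g[0][1]; q=(P[P[:,1]>y0].mean(0)+P[P[:,1]<y0].mean(0))/2
        d=q-G0; c,s=np.cos(GY),np.sin(GY); print(k,g[1:5],"mid in gauge frame",(c*d[0]+s*d[1]).round(4),(-s*d[0]+c*d[1]).round(4),"u",u.round())
    except Exception as e: print(k,e,u)
g=rect(m,im,hsv(100,130,100),(200,100,440,400),.04); print("blue",g[:5])
E
```

```text
pos [0.4844 0.0474 0.0232] rot [-3.141  0.004  0.118] F [ 0.1  0.2 -2.6] t 13.95 -> shift [0.0023 0.0014 0.0412] turn [-0.0009  0.0038  0.0012]
yellow (0.0563, 0.0177, np.float64(-1.4505), 641) mid in gauge frame 0.0517 0.0002 u [318.  80.]
green (0.053, 0.0181, np.float64(-1.451), 626) mid in gauge frame 0.0697 0.0004 u [318.  52.]
red (0.0507, 0.0182, np.float64(-1.4506), 606) mid in gauge frame 0.0876 0.0004 u [318.  25.]
blue (array([0.4249, 0.041 ]), 0.0449, 0.0155, np.float64(-1.4732), 348)
```

The gauge frame is confirmed to better than 0.5 mm. Lowering into the bed.

Call:
arm_command(
  moves=[
    [[0.001,0.001,0.012],[0,0,0],0.02],
    [[0.001,0.001,0.024],[0,0,0],0.02],
    [[0.001,0.001,0.034],[0,0,0],0.02],
    [[0.001,0.001,0.039],[0,0,0],0.02],
    [[0.001,0.001,0.04],[0,0,0],0.02],
  ],
)

```text
time: 14.5
tool_pos: [0.4866, 0.0455, -0.0163]
tool_rot: [-3.141, 0.002, 0.117]
contact_force: [0.2, 0.2, -2.5]
opening: 0.0376
grip_force: 25.0
```

Call:
arm_command(
  moves=[
    [[0,0,0],[0,0,0],0.02],
    [[0,0,0.001],[0,0,0],0.02],
    [[0,0,0.001],[0,0,0],0.02],
    [[0,0,0.001],[0,0,0],0.02],
    [[0,0,0.001],[0,0,0],0.02],
  ],
)

```text
time: 15.0
tool_pos: [0.4874, 0.0455, -0.0162]
tool_rot: [-3.142, -0.0, 0.117]
contact_force: [0.4, -1.2, -2.0]
opening: 0.0372
grip_force: 25.0
```

Call:
arm_command(
  moves=[
    [[0,-0.0008,0.0005],[0,0,0],0.02],
    [[0,-0.0008,0.001],[0,0,0],0.02],
    [[0,-0.0008,0.0015],[0,0,0],0.02],
    [[0,-0.0008,0.002],[0,0,0],0.02],
    [[0,-0.0008,0.002],[0,0,0],0.02],
  ],
)

```text
time: 15.5
tool_pos: [0.4871, 0.0463, -0.0185]
tool_rot: [-3.141, 0.0, 0.117]
contact_force: [0.1, -0.1, -2.2]
opening: 0.0374
grip_force: 25.0
```

Call:
arm_command(
  moves=[
    [[0,0,0.0005],[0,0,0],0.02],
    [[0,0,0.001],[0,0,0],0.02],
    [[0,0,0.0013],[0,0,0],0.02],
    [[0,0,0.0013],[0,0,0],0.02],
    [[0,0,0.0013],[0,0,0],0.02],
  ],
)

```text
time: 16.0
tool_pos: [0.4873, 0.0463, -0.019]
tool_rot: [3.142, -0.001, 0.117]
contact_force: [-1.1, -0.5, 6.2]
opening: 0.0372
grip_force: 25.0
```

Resting on the plate. Open, rise, back off behind the piece, close.

Call:
arm_command(
  moves=[
    [[0,0,-0.001],[0,0,0],0.045],
    [[0,0,-0.001],[0,0,0],0.055],
    [[0,0,-0.001],[0,0,0],0.06],
    [[0,0,-0.001],[0,0,0],0.06],
    [[0,0,-0.03],[0,0,0],0.06],
  ],
)

```text
time: 16.5
tool_pos: [0.4845, 0.0464, 0.0079]
tool_rot: [-3.14, 0.007, 0.117]
contact_force: [0.3, 0.8, -0.1]
opening: 0.06
grip_force: 0.0
```

Call:
arm_command(
  moves=[
    [[0,0,-0.03],[0,0,0],0.06],
    [[-0.025,0,-0.03],[0,0,0],0.0],
    [[-0.055,0,-0.03],[0,0,0],0.0],
    [[-0.06,0,-0.03],[0,0,0],0.0],
    [[-0.06,0,-0.03],[0,0,0],0.0],
  ],
)

```text
time: 17.0
tool_pos: [0.4273, 0.0393, 0.0405]
tool_rot: [-3.142, -0.0, 0.116]
contact_force: [0.8, -1.1, 0.9]
opening: 0.0324
grip_force: 0.0
```

```bash
python3 - <<'E'
from h import *
go(gp(-.100,0,-.020),.119)
m=robot.camera_model("wrist"); im=robot.read_camera("wrist")[:,:,::-1].copy(); cv2.imwrite("pics/w5.png",im)
u=[proj(m,gp(x,0,.046),True) for x in(-.01,-.04,-.07)]; print(np.round(u),robot.observe()["opening"])
f=lambda h,s,v:(h>=100)&(h<=130)&(s>100)
x0,y0=int(u[0][0]),int(u[0][1])
g=rect(m,im,f,(x0-70,max(0,y0-60),x0+70,int(u[2][1])+5),.027); d=np.array(g[0])-G0;c,s=np.cos(GY),np.sin(GY)
print("blue",g[:5],"gauge",(c*d[0]+s*d[1]).round(4),(-s*d[0]+c*d[1]).round(4))
E
```

```text
pos [0.4273 0.0393 0.0405] rot [-3.142 -0.     0.116] F [ 0.8 -1.1  0.9] t 17.0 -> shift [-0.0001 -0.0001  0.0605] turn [-0.0001 -0.0002 -0.0025]
[[315.  87.]
 [315. 136.]
 [315. 183.]] 0.028472100675677868
blue (array([0.485 , 0.0465]), 0.0648, 0.0373, np.float64(0.1165), 4921) gauge -0.0417 0.0004
```

The piece lies in the bed at local x ≈ −0.041, y ≈ 0, aligned. Lower behind it with the fingers closed.

Call:
arm_command(
  moves=[
    [[0,0,0.01],[0,0,0],0.0],
    [[0,0,0.02],[0,0,0],0.0],
    [[0,0,0.035],[0,0,0],0.0],
    [[0,0,0.05],[0,0,0],0.0],
    [[0,0,0.061],[0,0,0],0.0],
  ],
)

```text
time: 17.55
tool_pos: [0.4273, 0.0394, -0.0226]
tool_rot: [-3.141, 0.002, 0.117]
contact_force: [0.0, 0.9, 0.3]
opening: 0.0004
grip_force: 0.0
```

Call:
arm_command(
  moves=[
    [[0.003,0,0.001],[0,0,0],0.0],
    [[0.008,0,0.001],[0,0,0],0.0],
    [[0.013,0,0.001],[0,0,0],0.0],
    [[0.018,0,0.001],[0,0,0],0.0],
    [[0.022,0,0.001],[0,0,0],0.0],
  ],
)

```text
time: 18.05
tool_pos: [0.4499, 0.0419, -0.0214]
tool_rot: [3.142, -0.0, 0.117]
contact_force: [-1.4, -0.8, 0.5]
opening: 0.0003
grip_force: 1.0
```

Call:
arm_command(
  moves=[
    [[0.006,0,0],[0,0,0],0.0],
    [[0.012,0,0],[0,0,0],0.0],
    [[0.018,0,0],[0,0,0],0.0],
    [[0.024,0,0],[0,0,0],0.0],
    [[0.03,0,0],[0,0,0],0.0],
  ],
)

```text
time: 18.55
tool_pos: [0.4797, 0.0454, -0.0217]
tool_rot: [-3.142, 0.0, 0.117]
contact_force: [-1.8, -0.5, 0.5]
opening: 0.0002
grip_force: 1.0
```

Call:
arm_command(
  moves=[
    [[0.005,0,0],[0,0,0],0.0],
    [[0.01,0,0],[0,0,0],0.0],
    [[0.014,0,0],[0,0,0],0.0],
    [[0.018,0,0],[0,0,0],0.0],
    [[0.02,0,0],[0,0,0],0.0],
  ],
)

```text
time: 19.05
tool_pos: [0.4996, 0.0477, -0.0217]
tool_rot: [-3.142, -0.0, 0.117]
contact_force: [-1.1, 0.7, 0.7]
opening: 0.0007
grip_force: 0.8
```

Call:
arm_command(
  moves=[
    [[0.001,0,0],[0,0,0],0.0],
    [[0.002,0,0],[0,0,0],0.0],
    [[0.003,0,0],[0,0,0],0.0],
    [[0.004,0,0],[0,0,0],0.0],
    [[0.005,0,0],[0,0,0],0.0],
  ],
)

```text
time: 19.55
tool_pos: [0.5041, 0.0483, -0.0217]
tool_rot: [-3.142, 0.0, 0.117]
contact_force: [-1.9, -0.6, 0.9]
opening: 0.0002
grip_force: 0.8
```

Call:
arm_command(
  moves=[
    [[0.001,0,0],[0,0,0],0.0],
    [[0.002,0,0],[0,0,0],0.0],
    [[0.003,0,0],[0,0,0],0.0],
    [[0.004,0,0],[0,0,0],0.0],
    [[0.004,0,0],[0,0,0],0.0],
  ],
)

```text
time: 20.05
tool_pos: [0.5071, 0.0487, -0.0218]
tool_rot: [-3.141, 0.002, 0.117]
contact_force: [-5.5, -1.6, 3.0]
opening: 0.0007
grip_force: 2.7
```

Call:
arm_command(
  moves=[
    [[0.001,0,0],[0,0,0],0.0],
    [[0.002,0,0],[0,0,0],0.0],
    [[0.002,0,0],[0,0,0],0.0],
    [[0.002,0,0],[0,0,0],0.0],
    [[0.002,0,0],[0,0,0],0.0],
  ],
)

```text
time: 20.55
tool_pos: [0.5079, 0.0489, -0.0219]
tool_rot: [-3.141, 0.004, 0.117]
contact_force: [-8.0, -2.5, 4.8]
opening: 0.0005
grip_force: 4.2
```

```bash
python3 - <<'E'
from h import *
s=robot.observe(); print(s["tool_pos"],s["contact_force"])
m=robot.camera_model("wrist"); im=robot.read_camera("wrist")[:,:,::-1].copy()
u=[proj(m,gp(x,0,.046),True) for x in(.05,.02,-.01)]; x0,y0=u[0].astype(int)
f=lambda h,s,v:(h>=100)&(h<=130)&(s>100)
for z in(.027,.046):
    P=rect(m,im,f,(x0-70,max(0,y0-90),x0+70,225),z)[5]-G0; c,s=np.cos(GY),np.sin(GY)
    X=c*P[:,0]+s*P[:,1];Y=-s*P[:,0]+c*P[:,1]; print(z,"lead end",np.percentile(X,99.5).round(4),"y",np.percentile(Y,[.5,99.5]).round(4))
    print(cv2.minAreaRect(P.astype(np.float32)))
cv2.imwrite("pics/w6.png",cv2.resize(im[max(0,y0-110):y0+130,x0-110:x0+110],None,fx=2.5,fy=2.5,interpolation=cv2.INTER_CUBIC))
E
```

```text
[ 0.50791866  0.04885272 -0.02191142] [-8.03308016 -2.5232454   4.82900047]
0.027 lead end 0.0522 y [-0.0182  0.0193]
((0.026020418852567673, 0.003528701141476631), (0.0532742440700531, 0.038482651114463806), 6.615177154541016)
0.046 lead end 0.0527 y [-0.0158  0.0169]
((0.029879914596676826, 0.003992190584540367), (0.04644354432821274, 0.03354852274060249), 6.615187168121338)
```

View pics/w6.png

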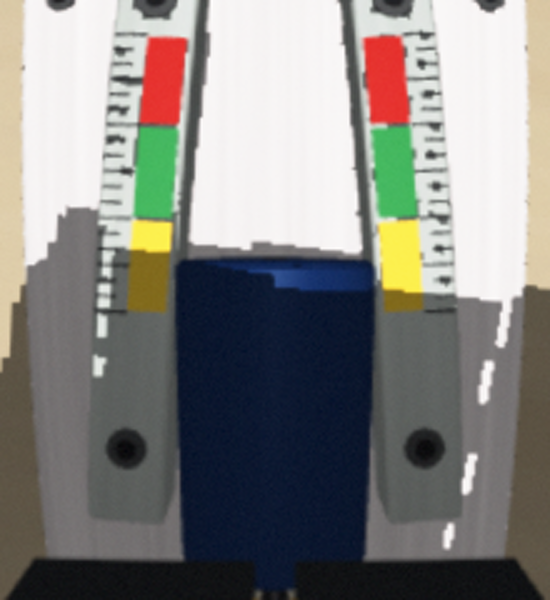

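The leading end (row 262) lies mid-yellow, local x ≈ 52 mm, touching both rails, as the 38 mm opening also said. One slightly firmer press to be sure.

Call:
arm_command(
  moves=[
    [[0.001,0,0],[0,0,0],0.0],
    [[0.002,0,0],[0,0,0],0.0],
    [[0.003,0,0],[0,0,0],0.0],
    [[0.003,0,0],[0,0,0],0.0],
    [[0.003,0,0],[0,0,0],0.0],
  ],
)

```text
time: 21.1
tool_pos: [0.5089, 0.0491, -0.022]
tool_rot: [-3.141, 0.008, 0.117]
contact_force: [-13.8, -3.9, 9.5]
opening: 0.0005
grip_force: 7.2
```

Firmly wedged (about 14 N). Back off, rise and open above the piece.

Call:
arm_command(
  moves=[
    [[-0.01,0,0],[0,0,0],0.0],
    [[-0.02,0,-0.01],[0,0,0],0.0],
    [[-0.02,0,-0.05],[0,0,0],0.06],
    [[0.0,0,-0.06],[0,0,0],0.06],
    [[0.035,0,-0.06],[0,0,0],0.06],
  ],
)

```text
time: 21.6
tool_pos: [0.5488, 0.0535, 0.0418]
tool_rot: [3.141, -0.005, 0.117]
contact_force: [-0.4, 0.2, 0.6]
opening: 0.0198
grip_force: 0.0
```

Call:
arm_command(
  moves=[
    [[0,0,0],[0,0,0],0.06],
    [[0,0,0],[0,0,0],0.06],
    [[0,0,0],[0,0,0],0.06],
    [[0,0,0],[0,0,0],0.06],
    [[0,0,0],[0,0,0],0.06],
  ],
)

```text
time: 22.1
tool_pos: [0.5471, 0.0534, 0.0383]
tool_rot: [-3.141, 0.0, 0.117]
contact_force: [0.4, -0.6, -0.5]
opening: 0.0582
grip_force: 0.0
```

```bash
python3 - <<'E'
from h import *
go(gp(.018,0.0003,-.0085),.119); print(robot.observe()["opening"])
E
```

```text
pos [0.5471 0.0534 0.0383] rot [-3.141  0.     0.117] F [ 0.4 -0.6 -0.5] t 22.1 -> shift [-0.0027 -0.0003  0.0468] turn [-0.0002  0.0004 -0.0023]
0.05817332266236638
```

Call:
arm_command(
  moves=[
    [[-0.002,0,0.015],[0,0,0],0.06],
    [[-0.002,0,0.03],[0,0,0],0.06],
    [[-0.002,0,0.04],[0,0,0],0.06],
    [[-0.002,0,0.045],[0,0,0],0.06],
    [[-0.002,0,0.0468],[0,0,0],0.055],
  ],
)

```text
time: 22.6
tool_pos: [0.5455, 0.0532, -0.0089]
tool_rot: [-3.141, 0.001, 0.117]
contact_force: [0.4, 0.1, 0.3]
opening: 0.0567
grip_force: 0.0
```

Call:
arm_command(
  moves=[
    [[0,0,0],[0,0,0],0.04],
    [[0,0,0],[0,0,0],0.02],
    [[0,0,0],[0,0,0],0.02],
    [[0,0,0],[0,0,0],0.02],
    [[0,0,0],[0,0,0],0.02],
  ],
  squeeze=20,
)

```text
time: 23.1
tool_pos: [0.5459, 0.0532, -0.008]
tool_rot: [-3.142, -0.001, 0.117]
contact_force: [-1.0, 0.4, 4.3]
opening: 0.0353
grip_force: 19.8
```

Gripped rather high because of the rails. Draw it back to the bed along the slot, then regrip lower.

Call:
arm_command(
  moves=[
    [[-0.004,0,0],[0,0,0],0.02],
    [[-0.01,0,0],[0,0,0],0.02],
    [[-0.018,0,0],[0,0,0],0.02],
    [[-0.026,0,0],[0,0,0],0.02],
    [[-0.034,0,0],[0,0,0],0.02],
  ],
)

```text
time: 23.6
tool_pos: [0.5118, 0.049, -0.0081]
tool_rot: [3.141, -0.001, 0.117]
contact_force: [2.5, 1.4, 3.6]
opening: 0.0354
grip_force: 19.9
```

Call:
arm_command(
  moves=[
    [[-0.008,0,0],[0,0,0],0.02],
    [[-0.016,0,0],[0,0,0],0.02],
    [[-0.022,0,0],[0,0,0],0.02],
    [[-0.025,0,0],[0,0,0],0.02],
    [[-0.025,0,0],[0,0,0],0.02],
  ],
)

```text
time: 24.1
tool_pos: [0.4865, 0.0462, -0.0082]
tool_rot: [3.142, -0.0, 0.117]
contact_force: [2.3, -0.3, 6.8]
opening: 0.035
grip_force: 20.3
```

Call:
arm_command(
  moves=[
    [[0,0,0],[0,0,0],0.045],
    [[0,0,0],[0,0,0],0.05],
    [[0,0,0],[0,0,0],0.055],
    [[0,0,0.0],[0,0,0],0.055],
    [[0,0,0],[0,0,0],0.055],
  ],
)

```text
time: 24.6
tool_pos: [0.4867, 0.0463, -0.0088]
tool_rot: [-3.141, 0.001, 0.117]
contact_force: [0.5, -0.2, 0.2]
opening: 0.0546
grip_force: 0.0
```

```bash
python3 - <<'E'
from h import *
go(gp(-.042,0,-.019),.117)
m=robot.camera_model("wrist"); im=robot.read_camera("wrist")[:,:,::-1].copy()
f=lambda h,s,v:(h>=100)&(h<=130)&(s>100)
x0,y0=proj(m,gp(-.01,0,.046),True).astype(int)
P=rect(m,im,f,(x0-70,max(0,y0-90),x0+70,225),.027)[5]-G0; c,s=np.cos(GY),np.sin(GY)
X=c*P[:,0]+s*P[:,1];Y=-s*P[:,0]+c*P[:,1]; print("lead end",np.percentile(X,99.5).round(4),"y",np.percentile(Y,[.5,99.5]).round(4),robot.observe()["opening"])
E
```

```text
pos [ 0.4867  0.0463 -0.0088] rot [-3.141e+00  1.000e-03  1.170e-01] F [ 0.5 -0.2  0.2] t 24.6 -> shift [-0.0019 -0.      0.0102] turn [-0.0002  0.001  -0.0002]
lead end -0.0029 y [-0.0182  0.0188] 0.055249791083409966
```

Drawn out: leading end at about −3 mm, so the middle is at ≈ −34 mm. Regrip lower, at its middle.

Call:
arm_command(
  moves=[
    [[0.003,0,0.004],[0,0,0],0.055],
    [[0.006,0,0.008],[0,0,0],0.055],
    [[0.006,0,0.01],[0,0,0],0.055],
    [[0.006,0,0.01],[0,0,0],0.02],
    [[0.006,0,0.01],[0,0,0],0.02],
  ],
  squeeze=25,
)

```text
time: 25.15
tool_pos: [0.493, 0.047, -0.0187]
tool_rot: [-3.141, 0.0, 0.117]
contact_force: [1.3, 0.2, -0.2]
opening: 0.0437
grip_force: 0.0
```

Call:
arm_command(
  moves=[
    [[0,0,0],[0,0,0],0.02],
    [[0,0,0],[0,0,0],0.02],
    [[0,0,0],[0,0,0],0.02],
    [[0,0,0],[0,0,0],0.02],
    [[0,0,0],[0,0,0],0.02],
  ],
)

```text
time: 25.65
tool_pos: [0.4931, 0.047, -0.0185]
tool_rot: [-3.142, -0.0, 0.117]
contact_force: [-1.3, 0.4, -0.9]
opening: 0.0374
grip_force: 25.0
```

Call:
arm_command(
  moves=[
    [[0,0,-0.01],[0,0,0],0.02],
    [[0,0,-0.03],[0,0,0],0.02],
    [[0,0,-0.055],[0,0,0],0.02],
    [[0,0,-0.08],[0,0,0],0.02],
    [[0,0,-0.09],[0,0,0],0.02],
  ],
)

```text
time: 26.15
tool_pos: [0.4945, 0.047, 0.0742]
tool_rot: [3.141, -0.004, 0.117]
contact_force: [0.8, 0.5, -2.9]
opening: 0.0373
grip_force: 25.0
```

```bash
python3 - <<'E'
from h import *
go([.4828,-.3489,.07],.100); print(robot.observe()["opening"])
E
```

```text
pos [0.4945 0.047  0.0742] rot [ 3.141 -0.004  0.117] F [ 0.8  0.5 -2.9] t 26.15 -> shift [-0.0577  0.3918  0.0042] turn [ 0.0006 -0.0041  0.0168]
0.0373215010559868
```

Call:
arm_command(
  moves=[
    [[-0.015,0.04,0],[0,0,0.003],0.02],
    [[-0.03,0.08,0],[0,0,0.006],0.02],
    [[-0.045,0.12,0],[0,0,0.01],0.02],
    [[-0.06,0.16,0],[0,0,0.017],0.02],
    [[-0.075,0.2,0],[0,0,0.017],0.02],
  ],
)

```text
time: 26.65
tool_pos: [0.441, -0.1617, 0.0713]
tool_rot: [-3.141, 0.0, 0.1]
contact_force: [0.8, 0.0, -2.4]
opening: 0.0376
grip_force: 25.0
```

Call:
arm_command(
  moves=[
    [[-0.015,0.04,0],[0,0,0],0.02],
    [[-0.03,0.08,0],[0,0,0],0.02],
    [[-0.045,0.12,0],[0,0,0],0.02],
    [[-0.058,0.155,0],[0,0,0],0.02],
    [[-0.065,0.178,0],[0,0,0],0.02],
  ],
)

```text
time: 27.15
tool_pos: [0.3938, -0.3463, 0.0712]
tool_rot: [-3.142, 0.0, 0.098]
contact_force: [0.8, 0.2, -1.7]
opening: 0.0373
grip_force: 25.0
```

Call:
arm_command(
  moves=[
    [[0,0,0],[0,0,0],0.02],
    [[0,0,0],[0,0,0],0.02],
    [[0,0,0],[0,0,0],0.02],
    [[0,0,0],[0,0,0],0.02],
    [[0,0,0],[0,0,0],0.02],
  ],
)

```text
time: 27.65
tool_pos: [0.3953, -0.3431, 0.0716]
tool_rot: [-3.141, -0.0, 0.101]
contact_force: [0.4, 0.7, -2.1]
opening: 0.0374
grip_force: 25.0
```

```bash
python3 - <<'E'
from h import *
go([.4828,-.3489,.07],.100); print(robot.observe()["opening"])
m=robot.camera_model("wrist"); im=robot.read_camera("wrist")[:,:,::-1].copy(); cv2.imwrite("pics/w7.png",im)
u=proj(m,[.4828,-.3489,.026],True).astype(int); print(u)
f=lambda h,s,v:(h>22)&(h<36)&(s>130)&(v>50)
b=(max(0,u[0]-75),max(0,u[1]-80),u[0]+75,min(225,u[1]+75)); g=rect(m,im,f,b,.026,20); print(g[:5])
P=g[5]; a=g[3]; c,s=np.cos(a),np.sin(a); d=P-g[0]; Y=-s*d[:,0]+c*d[:,1]; print(np.percentile(Y,[0.5,99.5]),np.percentile(c*d[:,0]+s*d[:,1],[.5,99.5]))
for sg in(1,-1):
    q=P[Y*sg>0]; vx,vy,x,y=cv2.fitLine(q.astype(np.float32),cv2.DIST_L2,0,.01,.01).ravel(); print("strip",np.arctan(vy/vx).round(4),q.mean(0).round(4))
E
```

```text
pos [ 0.3953 -0.3431  0.0716] rot [-3.141 -0.     0.101] F [ 0.4  0.7 -2.1] t 27.65 -> shift [0.0864 0.0146 0.0016] turn [-0.0002 -0.      0.0011]
0.03741569246825641
[333  97]
(array([ 0.4826, -0.3486]), 0.069, 0.0465, np.float64(0.0929), 1162)
[-0.0230629   0.02315498] [-0.03417766  0.03394636]
strip 0.0957 [ 0.4804 -0.3283]
strip 0.0876 [ 0.4843 -0.3687]
```

The block is at (0.4825, −0.3487), yaw 0.093, agreeing with the first fit. Move over it and lower.

Call:
arm_command(
  moves=[
    [[0.03,0.005,0],[0,0,0.004],0.02],
    [[0.06,0.01,0],[0,0,0.008],0.02],
    [[0.086,0.0143,0.005],[0,0,0.008],0.02],
    [[0.086,0.0143,0.02],[0,0,0.008],0.02],
    [[0.086,0.0143,0.03],[0,0,0.008],0.02],
  ],
)

```text
time: 28.2
tool_pos: [0.4823, -0.3487, 0.0404]
tool_rot: [-3.141, 0.001, 0.093]
contact_force: [-0.6, -0.1, -2.0]
opening: 0.0373
grip_force: 25.0
```

Call:
arm_command(
  moves=[
    [[0,0,0],[0,0,0],0.02],
    [[0,0,0.01],[0,0,0],0.02],
    [[0,0,0.02],[0,0,0],0.02],
    [[0,0,0.03],[0,0,0],0.02],
    [[0,0,0.03],[0,0,0],0.02],
  ],
)

```text
time: 28.7
tool_pos: [0.4809, -0.3489, 0.0097]
tool_rot: [-3.139, 0.002, 0.091]
contact_force: [-0.4, 0.7, -2.4]
opening: 0.0374
grip_force: 25.0
```

```bash
python3 - <<'E'
from h import *
go([.4825,-.3487,-.0086],.093)
E
```

```text
pos [ 0.4809 -0.3489  0.0097] rot [-3.139e+00  2.000e-03  9.100e-02] F [-0.4  0.7 -2.4] t 28.7 -> shift [0.0017 0.     0.0183] turn [-0.0025  0.0021 -0.0016]
```

Call:
arm_command(
  moves=[
    [[0.001,0,0.006],[0,0,0],0.02],
    [[0.001,0,0.012],[0,0,0],0.02],
    [[0.001,0,0.015],[0,0,0],0.02],
    [[0.001,0,0.017],[0,0,0],0.02],
    [[0.001,0,0.0175],[0,0,0],0.02],
  ],
)

```text
time: 29.2
tool_pos: [0.483, -0.3495, -0.0062]
tool_rot: [-3.141, 0.0, 0.092]
contact_force: [1.3, -0.4, -2.1]
opening: 0.0374
grip_force: 25.0
```

Call:
arm_command(
  moves=[
    [[0,0,0.0005],[0,0,0],0.02],
    [[0,0,0.001],[0,0,0],0.02],
    [[0,0,0.001],[0,0,0],0.02],
    [[0,0,0.001],[0,0,0],0.02],
    [[0,0,0.001],[0,0,0],0.02],
  ],
)

```text
time: 29.7
tool_pos: [0.483, -0.3496, -0.0069]
tool_rot: [3.142, -0.0, 0.092]
contact_force: [0.5, -0.0, -1.8]
opening: 0.0377
grip_force: 25.0
```

Call:
arm_command(
  moves=[
    [[0,-0.0005,0.0005],[0,0,0],0.02],
    [[0,-0.0005,0.001],[0,0,0],0.02],
    [[0,-0.0005,0.0015],[0,0,0],0.02],
    [[0,-0.0005,0.0018],[0,0,0],0.02],
    [[0,-0.0005,0.0018],[0,0,0],0.02],
  ],
)

```text
time: 30.2
tool_pos: [0.483, -0.3489, -0.0085]
tool_rot: [-3.141, -0.0, 0.092]
contact_force: [-0.9, 1.9, 1.6]
opening: 0.0372
grip_force: 25.0
```

Seated. Release and rise.

Call:
arm_command(
  moves=[
    [[0,0,0],[0,0,0],0.045],
    [[0,0,0],[0,0,0],0.055],
    [[0,0,0],[0,0,0],0.065],
    [[0,0,0],[0,0,0],0.07],
    [[0,0,0],[0,0,0],0.07],
  ],
)

```text
time: 30.7
tool_pos: [0.483, -0.3491, -0.0089]
tool_rot: [3.142, -0.0, 0.092]
contact_force: [0.0, -0.4, 0.2]
opening: 0.0689
grip_force: 0.0
```

Call:
arm_command(
  moves=[
    [[0,0,-0.02],[0,0,0],0.07],
    [[0,0,-0.06],[0,0,0],0.07],
    [[-0.04,0,-0.1],[0,0,0],0.07],
    [[-0.085,0,-0.13],[0,0,0],0.07],
    [[-0.085,0,-0.13],[0,0,0],0.07],
  ],
)

```text
time: 31.2
tool_pos: [0.3966, -0.3582, 0.1246]
tool_rot: [3.137, -0.002, 0.09]
contact_force: [-0.1, -0.5, -0.1]
opening: 0.0702
grip_force: 0.0
```

Call:
arm_command(
  moves=[
    [[0,0,0],[0,0,0],0.07],
    [[0,0,0],[0,0,0],0.07],
    [[0,0,0],[0,0,0],0.07],
    [[0,0,0],[0,0,0],0.07],
    [[0,0,0],[0,0,0],0.07],
  ],
)

```text
time: 31.7
tool_pos: [0.3987, -0.3564, 0.1202]
tool_rot: [-3.14, 0.001, 0.093]
contact_force: [-0.4, 0.8, 0.3]
opening: 0.0698
grip_force: 0.0
```

```bash
python3 - <<'E'
from h import *
s=robot.observe(); print(s["tool_pos"],s["contact_force"])
m=robot.camera_model("wrist"); im=robot.read_camera("wrist")[:,:,::-1].copy(); cv2.imwrite("pics/w8.png",im)
c,sn=np.cos(.093),np.sin(.093); O=np.array([.4825,-.3487])
u=proj(m,[*O,.03],True).astype(int); b=(u[0]-75,max(0,u[1]-80),u[0]+75,min(225,u[1]+75))
for n,f,z in(("strips",lambda h,s,v:(h>22)&(h<36)&(s>130)&(v>50),.026),("blue",lambda h,s,v:(h>=100)&(h<=130)&(s>100),.0369),("blue",lambda h,s,v:(h>=100)&(h<=130)&(s>100),.05)):
    g=rect(m,im,f,b,z,20); d=g[0]-O; print(n,z,g[:5],"in block",(c*d[0]+sn*d[1]).round(4),(-sn*d[0]+c*d[1]).round(4))
E
```

```text
[ 0.39866515 -0.35640984  0.12023237] [-0.43558197  0.79064606  0.27201091]
strips 0.026 (array([ 0.4826, -0.3486]), 0.0691, 0.0471, np.float64(0.0924), 537) in block 0.0001 0.0001
blue 0.0369 (array([ 0.4812, -0.3487]), 0.0628, 0.0366, np.float64(0.087), 2747) in block -0.0013 0.0001
blue 0.05 (array([ 0.4808, -0.3488]), 0.0599, 0.0349, np.float64(0.087), 2747) in block -0.0017 0.0001
```

The piece sits centred in the yellow V-block (offset −1.5 mm along it, 0.1 mm across, 0.005 rad). Handing in.

```bash
python3 -c "
from cell import robot
print(robot.hand_in())"
```

```text
the job is handed in; nothing more can be done
None
```

The piece from the orange end wedged with its leading end in the yellow marks (about 38 mm diameter), now rests about midway in the yellow V-block, clear of the robot, and the job was handed in at about 32 s (no verdict was returned).

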